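Change the specimen on the microscope

ROBOT

A 6-joint arm with a two-finger parallel gripper is mounted at the origin on the work surface. World frame = base frame: x ahead of the robot, y to its left, z up, the work surface at z = 0. Lengths are in mm, angles in rad, forces in N, time in s.
With the tool pointing down it reaches from about 350 to 975 mm from the base axis. Payload 7.1 kg.
Tool frame: the origin (TCP) lies between the finger pads; the fingertips stand 19 mm ahead of it and the grasp point (between the pads) is the TCP; z points along the fingers, y is the line along which they close (so a half turn about z gives the same grasp; the last joint's range is limited). The gripper opens to 88 mm and grips with 3 to 60 N. Pads are 20 mm wide; open, the fingers measure 115 mm over their backs; the gripper's body (75 mm by 178 mm) begins 61 mm behind the grasp point.
Start: joints at [-1.135, 0.423, 1.63, -0, 1.089, -0.019], TCP at [274.566, -561.443, 241.675] pointing down, gripper open.
Joint ranges: [-3, 3], [-0.9, 2.11], [0.09, 2.58], [-1.31, 4.45], [0.11, 2.69], [-2.54, 2.54]. Speed limits (rad/s): [2.39, 2.39, 3.01, 3.14, 3.14, 3.14].

INTERFACE

Orientations are given as a rotation vector (axis times angle).
In Python, from workcell import ctrl gives the robot as it stands.
- The arm moves only by the tool arm_command, never from a script. Its argument "series" is a list of rows, each an object with "linear": the shift along the tool's x, y, z in m, a list of three; "turn": the turn about the tool's z in rad. A call has 1 to 10 rows; each row shifts and turns the commanded pose from where the row before left it, along the tool's axes as they then stand; what a row does not reach is not made up. A row lasts 1/10 s, in which the tool goes at most 50 mm and 8.59 degrees, less where a joint would pass 70% of its speed; a pose out of reach is approached as far as the arm can. A call with a gripper value outside its range is refused whole. "jaw" is the opening, from -1 (shut) to 1 (fully open), set as the call begins (left out, the last holds). The fingers move at their own pace and stop on an object; the grip force is fixed at half the most. Time passes only in rows, so rows that do not move let the fingers close. It gives the time, the measured TCP pose, the force, the opening and the grip force at its end, in the units of the state.
- ctrl.get_obs(): the state, without advancing time (a new reading comes with each control period).
- ctrl.get_image(name): name is "scene" or "top" or "wrist"; returns a dict with "frame" (384x512x3 uint8, blue, green, red), "fx", "fy", "cx", "cy" (pixels), "k1" (the pictures are not rectified: a ray, as slopes to the right and down, at radius r is drawn at 1 + k1 r^2 times it, then the intrinsics apply), "rvec" (rotation vector, rad) and "tvec" (3), from world to camera coordinates, as OpenCV has them. Camera axes: x right, y down, z forward; pixel columns grow to the right and rows downward; lengths in mm; the calibration is good to about 2 mm. A picture is of the moment at which its call begins. There is no depth.
- ctrl.close_job(): hands the job in; it is judged then, once.
The state is a dict: "t": time; "qpos": joint angles; "qvel": joint speeds; "joint_torque": joint torques, N m; "ee_pos": TCP position; "orientation": TCP orientation; "ft_force": force on the tool from outside, world axes, zero at the start; "moment": the same for the moment, N m; "width": finger opening in mm; "grasp_force": force on a finger pad.
Only numpy, scipy, OpenCV 4.12 (cv2) and the standard library are available. Lean on these libraries where they do the work, as an engineer would, in place of code of your own. Each camera call takes 0.05 s, during which the arm holds its last target. There are 200 camera calls.

TASK

Stand both bottles on the dark green mat to clear the way and put the black specimen from the microscope stage into the empty glass dish with the yellow liner; only then take the pale green specimen from behind where the bottles stood and set it upright on the white disc at the centre of the stage. After that put each bottle back, centred on the pad of its own colour. Keep the bottles upright, set both specimens down without dropping them, and leave the silver objective where it stands.

Things in the scene. Friction and masses are not known exactly. Their poses are not given: they have to be found in the camera images.
- bottle_blue: White plastic bottle with a blue screw cap and blue label, 135 mm tall, about 0.15 to 0.31 kg. Body 52 mm in diameter up to 82 mm, then a shoulder narrowing to a neck 28 mm across at 96 mm; the round cap is 32 mm in diameter and spans heights 105 to 135 mm: grasp it there from above. Origin: centre of the underside; z up.
- bottle_orange: The same kind of bottle, same sizes, with an orange cap and orange label. Origin: centre of the underside; z up.
- pad_blue: Blue square pad, 66 x 66 mm, 2 mm thick, fixed on the storage tray; the blue bottle starts on it. Origin: centre of its underside (4 mm above the table); z up, x and y along its sides. Its x axis points from the bottles' side of the tray towards the far side, where the green specimen is. The two pads lie 68 mm apart, side by side along y.
- pad_orange: Orange square pad, same size and make, beside the blue one in the same tray, axes parallel to it; the orange bottle starts on it. Origin: centre of its underside (4 mm above the table).
- specimen_new: The wanted specimen: pale green resin disc, 40 mm in diameter, 28 mm tall, 60 g, with a dark metal strip on top. It starts behind the two bottles, standing on the 4 mm floor of a shallow aluminium tray with a dark rim (rim 10 mm above the table, no nearer than 25 mm to the disc). Origin: centre of its underside; z up.
- specimen_old: The specimen already examined: black resin disc, 40 mm in diameter, 28 mm tall, 60 g, with a copper strip on top; it starts on the microscope stage. Origin: centre of its underside; z up.
- stage: Black square microscope stage, 110 x 110 mm, run out from under the microscope for loading; flat top 50 mm above the table with a flush white disc, 60 mm in diameter, at its centre. Origin: on the table directly under the centre of the white disc; the microscope's tall body and lens tube stand towards the stage's -y side (the tube's nearest surface is 215 mm from the centre, 150 mm and more above the table). Fixed.
- mat: Dark green rubber parking mat, 120 (x) x 200 (y) mm, 3 mm thick, empty at the start. Origin: centre of its underside, on the table. Fixed.
- dish: Round glass dish with a yellow paper liner (the larger glass dish full of blocks is another thing), outer diameter 116 mm, rim 10 mm above the table, inner floor 3 mm above the table, inside width at the floor about 106 mm; empty at the start. Origin: centre of its underside, on the table. Fixed.
- objective: A delicate silver microscope objective standing loose on the table, 34 mm in diameter, 60 mm tall; not to be disturbed. Origin: centre of its underside. Other small low things (under 35 mm) lie about on the table.

How it is judged:
By the outcome, as a careful person would: the job done as asked, in the order asked, and still so for the second after the job is handed in, with the robot touching nothing.
It also fails if it takes over 134 s, if anything falls off the work surface, if the arm or the gripper's body presses on something with over 40 N, if the wrist force passes 120 N, or if a joint passes its speed limit or range.

## Working session

There is one attempt and no reset: what is moved stays moved. The work goes in short steps, Python scripts to look and compute and a tool call to move; the robot and the scene stay as the last step left them, time stands still between calls to the robot, and variables do not carry over. Pictures are saved under pics/ and viewed, at most 14 in all, crops included, and the job is handed in when it is done.

Besides the shell and the picture viewer there is one more tool, called after "Request:" as name([rows], argument=value, ...), one row to a line, values as JSON. arm_command: Moves the arm, as the interface text tells. Its arguments: {"type":"object","properties":{"series":{"type":"array"},"jaw":{"type":"number"}},"required":["series"]}

```bash
ls; mkdir -p pics
cat > h.py <<'E'
import numpy as np, cv2
from workcell import ctrl
def img(name,save=None):
    d=ctrl.get_image(name)
    if save: cv2.imwrite('pics/'+save,d['frame'])
    return d
def K(d): return np.array([[d['fx'],0,d['cx']],[0,d['fy'],d['cy']],[0,0,1.]])
def ray(d,uv):
    p=cv2.undistortPoints(np.array(uv,float).reshape(-1,1,2),K(d),np.array([d['k1'],0,0,0,0.])).reshape(-1,2)
    R=cv2.Rodrigues(np.array(d['rvec'],float))[0]; t=np.array(d['tvec'],float).ravel()
    v=np.c_[p,np.ones(len(p))]@R; return -R.T@t, v
def onz(d,uv,z):
    c,v=ray(d,uv); return (c+v*((z-c[2])/v[:,2])[:,None])
def proj(d,P):
    return cv2.projectPoints(np.array(P,float).reshape(-1,1,3),np.array(d['rvec'],float),np.array(d['tvec'],float),K(d),np.array([d['k1'],0,0,0,0.]))[0].reshape(-1,2)
def tool(o=None):
    o=o or ctrl.get_obs(); return np.array(o['ee_pos']),cv2.Rodrigues(np.array(o['orientation'],float))[0]
E
python3 - <<'E'
from h import *
for n in('scene','top'):
    d=img(n,n+'0.png'); print(n,{k:v for k,v in d.items() if k!='frame'}, ray(d,[[256,192]])[0])
o=ctrl.get_obs(); print(o); print(tool(o)[1].round(3))
E
```

```text
pics
scene {'fx': 458.18400064938083, 'fy': 458.18400064938083, 'cx': 255.49973123359746, 'cy': 184.8469557282835, 'k1': 0.013505213112377188, 'rvec': array([ 2.00844869,  1.23966899, -0.55989663]), 'tvec': array([-224.31757238, -285.77465528, 1777.97712605])} [1461.91972932 -482.30345047  960.91741285]
top {'fx': 426.4370383654996, 'fy': 426.4370383654996, 'cx': 252.32728664397897, 'cy': 190.62309416949478, 'k1': -0.04121754266484004, 'rvec': array([ 2.14935096, -2.19095151,  0.14411225]), 'tvec': array([ -25.48204492,  562.1346456 , 1043.0005015 ])} [ 438.15130892  -16.27535403 1101.02374356]
{'t': 0.1, 'qpos': array([-1.13502800e+00,  4.23759977e-01,  1.63059881e+00, -2.27293332e-05,
        1.08861598e+00, -1.90026850e-02]), 'qvel': array([-0.00059915, -0.00150655, -0.0018939 , -0.00104856, -0.00013818,
        0.00074805]), 'joint_torque': array([ 8.59044558e-04, -5.45609236e+01, -2.74324751e+01,  6.45785057e-02,
        1.87531777e-02, -3.75283514e-05]), 'ee_pos': array([ 274.35074147, -561.03639131,  240.98799439]), 'orientation': array([-3.05940814e+00, -7.07924943e-01,  4.79869687e-04]), 'ft_force': array([-1.48727711, -0.31559159,  0.53977105]), 'moment': array([-0.01749789,  0.03063223, -0.0182806 ]), 'grasp_force': 0.0, 'width': 87.85387453540548}
[[ 0.898  0.439 -0.001]
 [ 0.439 -0.898  0.001]
 [ 0.    -0.001 -1.   ]]
```

View pics/scene0.png

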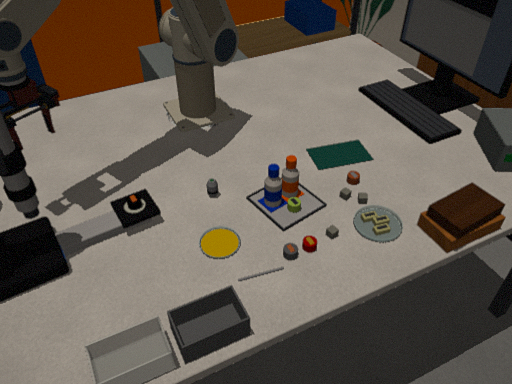

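View pics/top0.png

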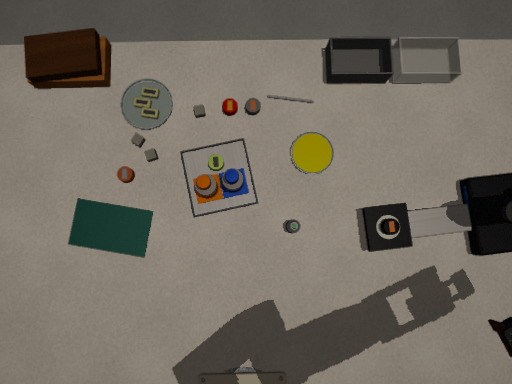

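The top view has up = +x and left = +y. The main features in it are:

| Feature | Pixel position |
|---|---|
| Orange cap | (206,183) |
| Blue cap | (232,177) |
| Green specimen | (216,162) |
| Mat | (112,228) |
| Dish | (312,153) |
| Stage | (387,227) |
| Objective | (292,226) |

```bash
cat > m.py <<'E'
from h import *
def blob(d,lo,hi,box,sat=None):
    h=cv2.cvtColor(d['frame'],cv2.COLOR_BGR2HSV); m=cv2.inRange(h,np.array(lo),np.array(hi))
    M=np.zeros_like(m); x0,y0,x1,y1=box; M[y0:y1,x0:x1]=m[y0:y1,x0:x1]
    c=cv2.findContours(M,cv2.RETR_EXTERNAL,cv2.CHAIN_APPROX_NONE)[0]
    return max(c,key=cv2.contourArea).reshape(-1,2) if c else None
def cen(c):
    m=cv2.moments(c.reshape(-1,1,2)); return [m['m10']/m['m00'],m['m01']/m['m00']]
E
python3 - <<'E'
from m import *
d=img('top')
def rep(n,lo,hi,box,z,rect=False):
    c=blob(d,lo,hi,box)
    if c is None: print(n,None);return
    P=onz(d,c,z)[:,:2].astype(np.float32); (x,y),r=cv2.minEnclosingCircle(P)
    print(n,cv2.boundingRect(c),'cen',onz(d,[cen(c)],z)[0,:2].round(1),'circ',round(x,1),round(y,1),round(r,1), [np.round(q,2) for q in cv2.minAreaRect(P)] if rect else '')
rep('mat',(70,80,20),(95,255,255),(60,180,170,270),3,1)
rep('dish',(22,120,60),(35,255,255),(280,120,345,185),3)
rep('stageblk',(0,0,0),(180,255,50),(355,195,412,255),50,1)
rep('stagewhite',(0,0,110),(180,60,255),(372,212,404,242),50)
rep('copper',(3,120,60),(18,255,255),(375,212,404,242),78,1)
rep('green',(28,60,60),(60,255,255),(200,148,232,174),32)
rep('strip',(0,0,0),(180,255,70),(205,153,226,172),32,1)
rep('bluecap',(105,150,60),(130,255,255),(220,165,245,185),135)
rep('orcap',(3,150,80),(16,255,255),(192,172,220,190),135)
rep('bluepad',(105,150,40),(130,255,255),(215,165,252,200),6,1)
rep('orpad',(3,150,60),(20,255,255),(190,170,225,206),6,1)
h=cv2.cvtColor(d['frame'],cv2.COLOR_BGR2GRAY)
rep('obj',(0,0,0),(180,255,255),(284,219,300,233),30)
big=cv2.resize(np.hstack([d['frame'][130:225,170:270],d['frame'][180:275,355:455]]),None,fx=4,fy=4,interpolation=cv2.INTER_CUBIC); cv2.imwrite('pics/crop1.png',big)
d2=img('scene'); cv2.imwrite('pics/crop2.png',cv2.resize(d2['frame'][140:240,235:345],None,fx=5,fy=5,interpolation=cv2.INTER_CUBIC))
E
```

```text
mat (69, 199, 84, 58) cen [476.9 328.6] circ 477.7 328.8 113.3 [array([477.35, 329.08]), array([198.21, 117.55]), np.float64(79.31)]
dish (293, 133, 39, 39) cen [ 663.1 -195.2] circ 663.4 -195.2 52.4 
stageblk (362, 203, 50, 48) cen [ 463.7 -366.8] circ 464.6 -368.4 74.9 [array([ 464.31, -367.46]), array([108.74, 114.14]), np.float64(5.18)]
stagewhite (376, 215, 24, 24) cen [ 459.8 -363.9] circ 463.5 -370.4 29.8 
copper (388, 221, 7, 11) cen [ 464.3 -369.9] circ 464.1 -370.0 13.3 [array([ 464.17, -369.08]), array([14.72, 24.11]), np.float64(88.72)]
green (208, 154, 16, 16) cen [637.3  55.8] circ 637.2 55.4 21.1 
strip (213, 157, 5, 10) cen [638.5  56.5] circ 637.9 57.1 12.7 [array([637.86,  57.12]), array([10.17, 23.3 ]), np.float64(89.42)]
bluecap (225, 169, 13, 14) cen [585.7  13.4] circ 585.5 13.2 15.5 
orcap (193, 175, 18, 13) cen [573.8  79.1] circ 576.3 81.3 19.6 
bluepad (221, 169, 27, 29) cen [570.    5.7] circ 585.5 12.8 43.3 [array([585.61,  12.48]), array([63.92, 64.26]), np.float64(11.12)]
orpad (195, 174, 28, 30) cen [561.2  69.3] circ 572.3 78.7 44.8 [array([572.42,  78.33]), array([65.13, 67.43]), np.float64(12.03)]
obj (284, 219, 16, 14) cen [ 471.9 -132.9] circ 472.0 -132.9 25.0
```

View pics/crop1.png

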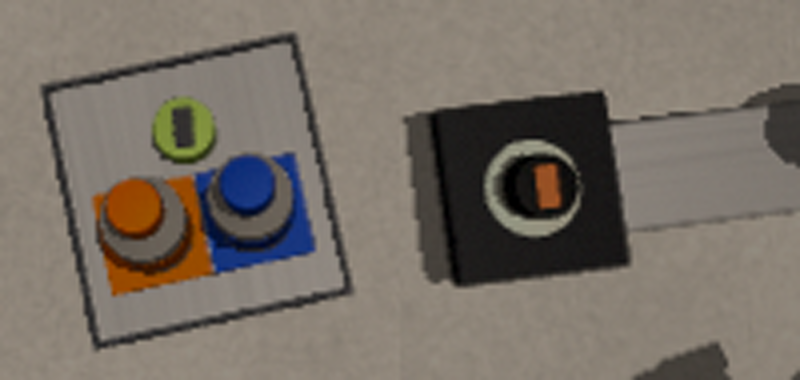

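The crop shows the two caps centred on their pads and the tray yawed about 11°. The black disc sits on the white disc. I'll turn the tool so that its y runs along world x and its x along world y, then go above the blue bottle.

Request:
arm_command([
  {"linear":[0,0,0],"turn":-0.14},
  {"linear":[0,0,0],"turn":-0.14},
  {"linear":[0,0,0],"turn":-0.14},
  {"linear":[0,0,0],"turn":-0.14},
  {"linear":[0,0,0],"turn":-0.14},
  {"linear":[0,0,0],"turn":-0.14},
  {"linear":[0,0,0],"turn":-0.14},
  {"linear":[0,0,0],"turn":-0.136},
], jaw=0.5)

```text
t: 1.0
ee_pos: [274.5, -561.3, 241.4]
orientation: [-2.215, -2.227, -0.0]
ft_force: [-0.4, 0.4, 0.3]
width: 66.1
grasp_force: 0.0
```

Request:
arm_command([
  {"linear":[0.036,0.018,0],"turn":0},
  {"linear":[0.036,0.018,0],"turn":0},
  {"linear":[0.036,0.018,0],"turn":0},
  {"linear":[0.036,0.018,0],"turn":0},
  {"linear":[0.036,0.018,0],"turn":0},
  {"linear":[0.036,0.018,0],"turn":0},
  {"linear":[0.036,0.018,0],"turn":0},
  {"linear":[0.036,0.018,0],"turn":0},
])

```text
t: 1.8
ee_pos: [419.0, -271.9, 241.7]
orientation: [2.222, 2.221, 0.0]
ft_force: [0.7, -0.4, 0.6]
width: 65.9
grasp_force: 0.0
```

Request:
arm_command([
  {"linear":[0.036,0.02,0],"turn":0},
  {"linear":[0.036,0.02,0],"turn":0},
  {"linear":[0.036,0.02,0],"turn":0},
  {"linear":[0.036,0.02,0],"turn":0},
  {"linear":[0.036,0.02,0],"turn":0},
  {"linear":[0.036,0.02,0],"turn":0},
  {"linear":[0.036,0.02,0],"turn":0},
  {"linear":[0.034,0.027,0],"turn":0},
  {"linear":[0,0,0],"turn":0},
  {"linear":[0,0,0],"turn":0},
])

```text
t: 2.8
ee_pos: [585.4, 13.2, 241.2]
orientation: [-2.219, -2.223, 0.001]
ft_force: [0.3, -0.6, 0.2]
width: 66.0
grasp_force: 0.0
```

Run:
```python
from m import *
o=ctrl.get_obs(); p,R=tool(o); print(p.round(1),R.round(3).tolist(),o['width'],o['t'])
d=img('wrist','w1.png'); print(ray(d,[[256,192]])[0])
for n,P in dict(blue=[585.5,13.2,135],orange=[572.3,79,135],green=[637,55.5,32]).items(): print(n,proj(d,[P]).round(0))
```

```text
[585.4  13.2 241.2] [[-0.002, 1.0, -0.001], [1.0, 0.002, -0.0], [-0.0, -0.001, -1.0]] 66.04737433896193 2.8
[584.66105499  94.44094882 383.75035197]
blue [[258. 199.]]
orange [[239. 110.]]
green [[309. 127.]]
```

View pics/w1.png

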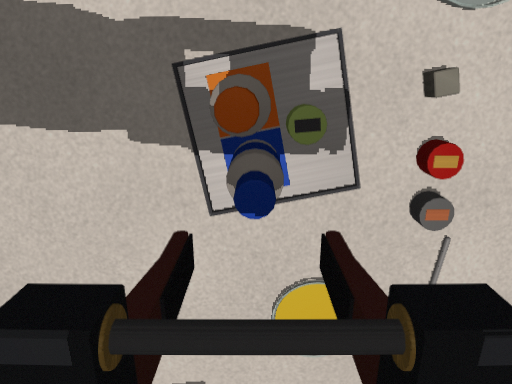

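The wrist view shows the blue cap at (255,197), the orange cap at (237,110) and green at (307,125), all within 2 px of prediction. I'll descend and grasp blue.

Request:
arm_command([
  {"linear":[0,0,0.02],"turn":0},
  {"linear":[0,0,0.03],"turn":0},
  {"linear":[0,0,0.03],"turn":0},
  {"linear":[0,0,0.02],"turn":0},
  {"linear":[0,0,0.012],"turn":0},
  {"linear":[0,0,0.009],"turn":0},
  {"linear":[0,0,0],"turn":0},
])

```text
t: 3.55
ee_pos: [585.0, 11.9, 120.1]
orientation: [-2.222, -2.22, 0.001]
ft_force: [-0.2, -0.2, 1.1]
width: 65.9
grasp_force: 0.0
```

Request:
arm_command([
  {"linear":[0,0,0],"turn":0},
  {"linear":[0,0,0],"turn":0},
  {"linear":[0,0,0],"turn":0},
  {"linear":[0,0,0],"turn":0},
  {"linear":[0,0,0],"turn":0},
  {"linear":[0,0,0],"turn":0},
  {"linear":[0,0,0],"turn":0},
], jaw=-1)

```text
t: 4.25
ee_pos: [585.7, 12.6, 121.0]
orientation: [2.221, 2.221, 0.0]
ft_force: [-1.2, 0.1, 3.6]
width: 31.3
grasp_force: 30.0
```

Request:
arm_command([
  {"linear":[0,0,-0.005],"turn":0},
  {"linear":[0,0,-0.01],"turn":0},
  {"linear":[0,0,-0.015],"turn":0},
  {"linear":[0,0,-0.015],"turn":0},
  {"linear":[0,0,-0.01],"turn":0},
  {"linear":[0,0,0],"turn":0},
])

```text
t: 4.85
ee_pos: [586.8, 12.6, 178.1]
orientation: [2.219, 2.219, 0.005]
ft_force: [-0.1, -0.5, -2.1]
width: 31.9
grasp_force: 30.0
```

Request:
arm_command([
  {"linear":[0,-0.008,0],"turn":0},
  {"linear":[0,-0.016,0],"turn":0},
  {"linear":[0,-0.022,0],"turn":0},
  {"linear":[0.008,-0.022,0],"turn":0},
  {"linear":[0.016,-0.018,0],"turn":0},
  {"linear":[0.023,-0.012,0],"turn":0},
  {"linear":[0.028,-0.003,0],"turn":0},
  {"linear":[0.03,0,0],"turn":0},
  {"linear":[0.03,0,0],"turn":0},
  {"linear":[0.03,0,0],"turn":0},
])

```text
t: 5.85
ee_pos: [483.3, 178.3, 175.0]
orientation: [-2.221, -2.221, 0.002]
ft_force: [0.1, -0.3, -1.6]
width: 31.4
grasp_force: 30.0
```

Request:
arm_command([
  {"linear":[0.03,0,0],"turn":0},
  {"linear":[0.03,0,0],"turn":0},
  {"linear":[0.03,0,0],"turn":0},
  {"linear":[0.03,0,0],"turn":0},
  {"linear":[0.028,0,0],"turn":0},
  {"linear":[0.024,0,0],"turn":0},
  {"linear":[0.012,0,0],"turn":0},
  {"linear":[0.008,0,0],"turn":0},
  {"linear":[0,0,0],"turn":0},
  {"linear":[0,0,0],"turn":0},
])

```text
t: 6.85
ee_pos: [484.3, 368.6, 175.4]
orientation: [2.222, 2.221, -0.002]
ft_force: [-0.9, 0.0, -1.4]
width: 31.8
grasp_force: 30.0
```

Run:
```python
from m import *
o=ctrl.get_obs(); p,R=tool(o); print(p.round(1),o['width'],o['t'],o['ft_force'])
d=img('top','t2.png'); c=blob(d,(70,80,20),(95,255,255),(60,180,170,270)); print(cv2.boundingRect(c))
P=onz(d,c,3)[:,:2].astype(np.float32);print(cv2.minAreaRect(P))
d=img('scene','s2.png'); cv2.imwrite('pics/s2.png',cv2.resize(d['frame'][40:240,180:420],None,fx=3,fy=3))
```

```text
[484.3 368.6 175.4] 31.762559046469303 6.85 [-0.91547257  0.02893385 -1.35378763]
(69, 199, 84, 58)
((477.4007263183594, 329.35302734375), (198.75437927246094, 117.5527114868164), 79.310302734375)
```

View pics/s2.png

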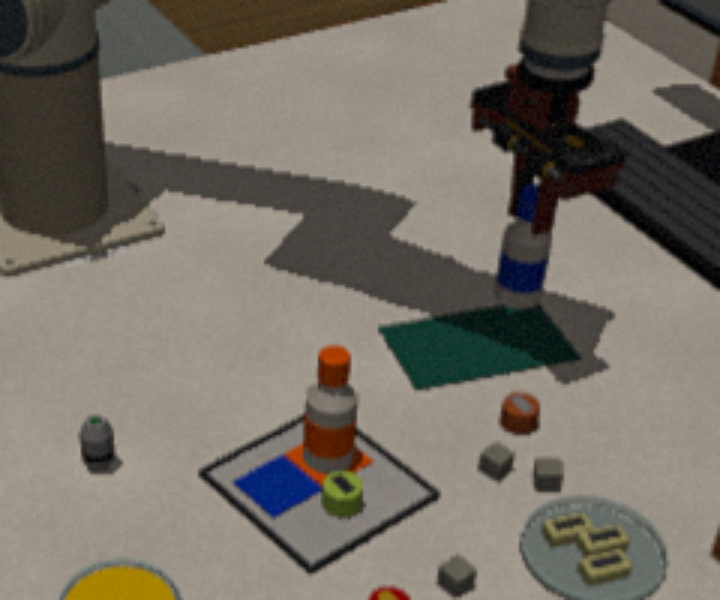

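Blue is held upright over the mat, with the held bottle at about (522,260) in the crop. I'll lower it.

Request:
arm_command([
  {"linear":[0,0,0.012],"turn":0},
  {"linear":[0,0,0.015],"turn":0},
  {"linear":[0,0,0.014],"turn":0},
  {"linear":[0,0,0.008],"turn":0},
  {"linear":[0,0,0.004],"turn":0},
  {"linear":[0,0,0.002],"turn":0},
  {"linear":[0,0,0.0015],"turn":0},
  {"linear":[0,0,0],"turn":0},
])

```text
t: 7.75
ee_pos: [484.7, 369.7, 119.4]
orientation: [2.221, 2.221, 0.001]
ft_force: [0.1, -0.2, -1.8]
width: 31.8
grasp_force: 30.0
```

Request:
arm_command([
  {"linear":[0,0,0.0005],"turn":0},
  {"linear":[0,0,0.0005],"turn":0},
  {"linear":[0,0,0],"turn":0},
])

```text
t: 8.05
ee_pos: [484.6, 369.6, 118.4]
orientation: [2.221, 2.221, 0.001]
ft_force: [-0.1, 0.5, -2.4]
width: 31.7
grasp_force: 30.0
```

Request:
arm_command([
  {"linear":[0,0,0.0005],"turn":0},
  {"linear":[0,0,0.0005],"turn":0},
  {"linear":[0,0,0],"turn":0},
])

```text
t: 8.35
ee_pos: [484.8, 369.8, 118.0]
orientation: [-2.221, -2.221, -0.001]
ft_force: [-1.7, -1.4, 4.6]
width: 31.8
grasp_force: 30.0
```

Request:
arm_command([
  {"linear":[0,0,0.0005],"turn":0},
  {"linear":[0,0,0],"turn":0},
])

```text
t: 8.55
ee_pos: [484.8, 370.0, 117.9]
orientation: [-2.221, -2.221, -0.002]
ft_force: [-2.2, -2.6, 7.9]
width: 31.4
grasp_force: 30.0
```

Run:
```python
from m import *
o=ctrl.get_obs(); print(o['ee_pos'].round(1),o['ft_force'].round(1))
```

```text
[484.8 370.  117.9] [-2.2 -2.6  7.9]
```

Request:
arm_command([
  {"linear":[0,0,0],"turn":0},
  {"linear":[0,0,0],"turn":0},
  {"linear":[0,0,0],"turn":0},
  {"linear":[0,0,0],"turn":0},
  {"linear":[0,0,-0.01],"turn":0},
  {"linear":[0,0,-0.02],"turn":0},
  {"linear":[0,0,-0.03],"turn":0},
  {"linear":[0,0,-0.03],"turn":0},
], jaw=0.5)

```text
t: 9.35
ee_pos: [484.4, 369.4, 207.9]
orientation: [-2.221, -2.221, 0.001]
ft_force: [0.7, 0.5, -0.0]
width: 65.7
grasp_force: 0.0
```

Request:
arm_command([
  {"linear":[-0.02,0.006,0],"turn":0},
  {"linear":[-0.035,0.01,0],"turn":0},
  {"linear":[-0.038,0.012,0],"turn":0},
  {"linear":[-0.038,0.012,0],"turn":0},
  {"linear":[-0.038,0.012,0],"turn":0},
  {"linear":[-0.038,0.012,0],"turn":0},
  {"linear":[-0.038,0.012,0],"turn":0},
  {"linear":[-0.03,0.008,0],"turn":0},
  {"linear":[-0.016,0.004,0],"turn":0},
  {"linear":[0,0,0],"turn":0},
])

```text
t: 10.35
ee_pos: [573.0, 77.1, 207.1]
orientation: [2.224, 2.218, 0.001]
ft_force: [-0.3, -0.2, 0.1]
width: 66.1
grasp_force: 0.0
```

Run:
```python
from m import *
o=ctrl.get_obs(); print(o['ee_pos'].round(1),o['ft_force'].round(1),o['width'])
d=img('wrist','w3.png')
c=blob(d,(3,150,60),(16,255,255),(180,150,340,240)); print(cv2.boundingRect(c)); P=onz(d,c,135)[:,:2].astype(np.float32); print(cv2.minEnclosingCircle(P),onz(d,[cen(c)],135))
d=img('top','t3.png')
c=blob(d,(105,150,40),(130,255,255),(215,165,252,200));P=onz(d,c,6)[:,:2].astype(np.float32);print('bluepad',cv2.minAreaRect(P))
c=blob(d,(105,150,60),(130,255,255),(70,180,150,260));print('bluecap',onz(d,[cen(c)],135), cv2.contourArea(c))
```

```text
[573.   77.1 207.1] [-0.3 -0.2  0.1] 66.13196456937021
(230, 181, 48, 56)
((569.9575805664062, 81.2172622680664), 19.29475975036621) [[570.30993041  81.70174694 135.        ]]
bluepad ((586.7011108398438, 7.737983703613281), (64.07536315917969, 54.18565368652344), 10.452638626098633)
bluecap [[485.15782985 368.9243714  135.        ]] 110.5
```

View pics/w3.png

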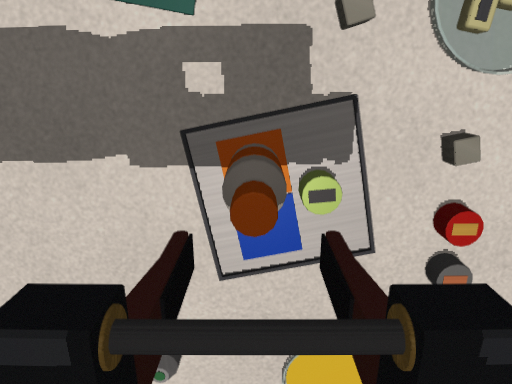

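The wrist view shows the orange cap top at (253,210), midway between the fingers, and the green specimen at (321,193). I'll descend with a -1.5 mm x, +1.5 mm y correction.

Request:
arm_command([
  {"linear":[0.0015,-0.0015,0.015],"turn":0},
  {"linear":[0,0,0.025],"turn":0},
  {"linear":[0,0,0.025],"turn":0},
  {"linear":[0,0,0.015],"turn":0},
  {"linear":[0,0,0.007],"turn":0},
  {"linear":[0,0,0],"turn":0},
])

```text
t: 11.05
ee_pos: [570.6, 80.7, 119.0]
orientation: [-2.22, -2.222, 0.002]
ft_force: [-0.1, -0.8, 0.4]
width: 65.8
grasp_force: 0.0
```

Request:
arm_command([
  {"linear":[0,0,0],"turn":0},
  {"linear":[0,0,0],"turn":0},
  {"linear":[0,0,0],"turn":0},
  {"linear":[0,0,0],"turn":0},
  {"linear":[0,0,0],"turn":0},
  {"linear":[0,0,0],"turn":0},
  {"linear":[0,0,0],"turn":0},
], jaw=-1)

```text
t: 11.75
ee_pos: [571.3, 80.0, 120.1]
orientation: [2.221, 2.221, 0.001]
ft_force: [-1.0, -0.4, 6.4]
width: 31.4
grasp_force: 30.0
```

Request:
arm_command([
  {"linear":[0,0,-0.005],"turn":0},
  {"linear":[0,0,-0.01],"turn":0},
  {"linear":[0,0,-0.015],"turn":0},
  {"linear":[0,0,-0.015],"turn":0},
  {"linear":[0,0,-0.01],"turn":0},
  {"linear":[0,0,0],"turn":0},
])

```text
t: 12.35
ee_pos: [572.3, 80.2, 177.0]
orientation: [2.22, 2.22, 0.005]
ft_force: [0.7, 0.4, -2.8]
width: 31.5
grasp_force: 30.0
```

Request:
arm_command([
  {"linear":[0.005,-0.006,0],"turn":0},
  {"linear":[0.014,-0.012,0],"turn":0},
  {"linear":[0.024,-0.014,0],"turn":0},
  {"linear":[0.028,-0.014,0],"turn":0},
  {"linear":[0.03,-0.014,0],"turn":0},
  {"linear":[0.03,-0.014,0],"turn":0},
  {"linear":[0.028,-0.012,0],"turn":0},
  {"linear":[0.024,-0.008,0],"turn":0},
  {"linear":[0.016,-0.006,0],"turn":0},
  {"linear":[0.008,-0.002,0],"turn":0},
])

```text
t: 13.35
ee_pos: [466.8, 288.6, 174.0]
orientation: [-2.218, -2.223, 0.003]
ft_force: [0.3, -0.1, -2.5]
width: 31.7
grasp_force: 30.0
```

Request:
arm_command([
  {"linear":[0,0,0],"turn":0},
  {"linear":[0,0,0.012],"turn":0},
  {"linear":[0,0,0.015],"turn":0},
  {"linear":[0,0,0.014],"turn":0},
  {"linear":[0,0,0.008],"turn":0},
  {"linear":[0,0,0.004],"turn":0},
  {"linear":[0,0,0.002],"turn":0},
  {"linear":[0,0,0.0015],"turn":0},
  {"linear":[0,0,0.0005],"turn":0},
  {"linear":[0,0,0],"turn":0},
])

```text
t: 14.35
ee_pos: [469.3, 287.2, 118.0]
orientation: [2.221, 2.221, 0.001]
ft_force: [-0.6, 0.0, -2.2]
width: 31.3
grasp_force: 30.0
```

Request:
arm_command([
  {"linear":[0,0,0.0005],"turn":0},
  {"linear":[0,0,0.0005],"turn":0},
  {"linear":[0,0,0],"turn":0},
])

```text
t: 14.65
ee_pos: [469.3, 287.2, 117.1]
orientation: [2.221, 2.221, 0.001]
ft_force: [-0.5, -0.3, 2.3]
width: 31.3
grasp_force: 30.0
```

Request:
arm_command([
  {"linear":[0,0,0],"turn":0},
  {"linear":[0,0,0],"turn":0},
  {"linear":[0,0,0],"turn":0},
  {"linear":[0,0,0],"turn":0},
  {"linear":[0,0,-0.01],"turn":0},
  {"linear":[0,0,-0.02],"turn":0},
  {"linear":[0,0,-0.03],"turn":0},
  {"linear":[0,0,-0.03],"turn":0},
], jaw=0.5)

```text
t: 15.45
ee_pos: [468.8, 286.9, 208.0]
orientation: [-2.221, -2.221, 0.001]
ft_force: [0.5, 0.5, -0.2]
width: 66.0
grasp_force: 0.0
```

Request:
arm_command([
  {"linear":[-0.02,0,0],"turn":0},
  {"linear":[-0.036,0,0],"turn":0},
  {"linear":[-0.038,0,0],"turn":0},
  {"linear":[-0.038,0,0],"turn":0},
  {"linear":[-0.038,0,0],"turn":0},
  {"linear":[-0.038,0,0],"turn":0},
  {"linear":[-0.038,0,0],"turn":0},
  {"linear":[-0.038,0,0],"turn":0},
  {"linear":[-0.038,0,0],"turn":0},
  {"linear":[-0.038,0,0],"turn":0},
])

```text
t: 16.45
ee_pos: [469.0, -74.5, 207.5]
orientation: [2.221, 2.221, 0.001]
ft_force: [0.9, -0.6, -0.1]
width: 66.0
grasp_force: 0.0
```

Request:
arm_command([
  {"linear":[-0.038,0,0],"turn":0},
  {"linear":[-0.038,0,0],"turn":0},
  {"linear":[-0.038,0,0],"turn":0},
  {"linear":[-0.038,-0.001,0],"turn":0},
  {"linear":[-0.038,-0.001,0],"turn":0},
  {"linear":[-0.038,-0.001,0],"turn":0},
  {"linear":[-0.036,-0.002,0],"turn":0},
  {"linear":[-0.022,0,0],"turn":0},
  {"linear":[-0.01,0,0],"turn":0},
  {"linear":[0,0,0],"turn":0},
])

```text
t: 17.45
ee_pos: [464.1, -369.4, 206.8]
orientation: [2.223, 2.22, 0.0]
ft_force: [-0.0, 0.5, -0.3]
width: 65.6
grasp_force: 0.0
```

Run:
```python
from m import *
o=ctrl.get_obs(); print(o['ee_pos'].round(1),o['ft_force'].round(1),o['width'],o['t'])
d=img('wrist','w4.png')
print(proj(d,[[464.2,-370,78],[464,-369,50]]).round(1))
d=img('top')
c=blob(d,(3,150,60),(16,255,255),(80,180,160,260));print('or',onz(d,[cen(c)],135), cv2.contourArea(c),cv2.boundingRect(c))
cv2.imwrite('pics/t4.png',cv2.resize(d['frame'][130:290,60:260],None,fx=3,fy=3))
```

```text
[ 464.1 -369.4  206.8] [-0.   0.5 -0.3] 65.5793149682211 17.45
[[257.7 191.2]
 [257.4 181.1]]
or [[470.68748717 282.41833399 135.        ]] 170.5 (105, 221, 17, 14)
```

View pics/w4.png

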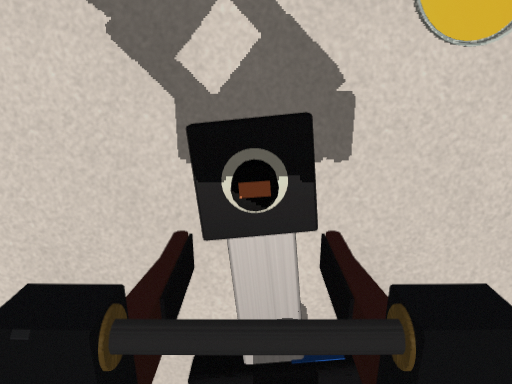

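View pics/t4.png

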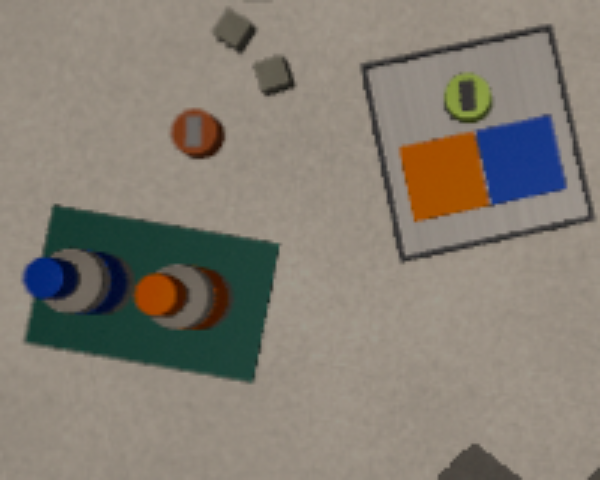

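Both bottles stand on the mat, and the black specimen (strip at (255,189) in the wrist view) is midway between the fingers. I'll grasp it.

Request:
arm_command([
  {"linear":[0,0,0.02],"turn":0},
  {"linear":[0,0,0.03],"turn":0},
  {"linear":[0,0,0.03],"turn":0},
  {"linear":[0,0,0.025],"turn":0},
  {"linear":[0,0,0.015],"turn":0},
  {"linear":[0,0,0.01],"turn":0},
  {"linear":[0,0,0.005],"turn":0},
  {"linear":[0,0,0],"turn":0},
])

```text
t: 18.35
ee_pos: [464.3, -368.8, 71.8]
orientation: [2.221, 2.222, 0.0]
ft_force: [0.8, -0.1, 0.6]
width: 65.7
grasp_force: 0.0
```

Request:
arm_command([
  {"linear":[0,0,0],"turn":0},
  {"linear":[0,0,0],"turn":0},
  {"linear":[0,0,0],"turn":0},
  {"linear":[0,0,0],"turn":0},
  {"linear":[0,0,0],"turn":0},
  {"linear":[0,0,0],"turn":0},
], jaw=-1)

```text
t: 18.95
ee_pos: [464.2, -369.2, 72.2]
orientation: [2.221, 2.221, -0.0]
ft_force: [-1.8, 0.5, 4.6]
width: 39.6
grasp_force: 30.0
```

Request:
arm_command([
  {"linear":[0,0,-0.005],"turn":0},
  {"linear":[0,0,-0.01],"turn":0},
  {"linear":[0,0,-0.015],"turn":0},
  {"linear":[0,0,-0.015],"turn":0},
  {"linear":[0,0,-0.005],"turn":0},
  {"linear":[0,0,0],"turn":0},
])

```text
t: 19.55
ee_pos: [464.7, -369.5, 123.3]
orientation: [2.22, 2.22, 0.0]
ft_force: [1.3, -0.4, -0.9]
width: 39.2
grasp_force: 30.0
```

Run:
```python
from m import *
o=ctrl.get_obs(); print(o['ee_pos'].round(1),o['ft_force'].round(1),o['width'],o['t'])
d=img('top')
for n,lo,hi,b in(('blue',(105,150,40),(130,255,255),(180,140,262,215)),('orange',(3,150,60),(20,255,255),(180,140,262,215))):
    c=blob(d,lo,hi,b);P=onz(d,c,6)[:,:2].astype(np.float32);print(n,cv2.minAreaRect(P),onz(d,[cen(c)],6))
```

```text
[ 464.7 -369.5  123.3] [ 1.3 -0.4 -0.9] 39.224971804967915 19.55
blue ((585.57666015625, 12.659015655517578), (63.920509338378906, 64.4150619506836), 11.119418144226074) [[585.48603914  12.62544259   6.        ]]
orange ((572.5615234375, 78.90633392333984), (65.72956085205078, 65.99832916259766), 11.226659774780273) [[572.53696433  78.92903001   6.        ]]
```

Request:
arm_command([
  {"linear":[0.008,0.009,0],"turn":0},
  {"linear":[0.018,0.021,0],"turn":0},
  {"linear":[0.025,0.029,0],"turn":0},
  {"linear":[0.026,0.03,0],"turn":0},
  {"linear":[0.026,0.03,0],"turn":0},
  {"linear":[0.026,0.03,0],"turn":0},
  {"linear":[0.021,0.024,0],"turn":0},
  {"linear":[0.014,0.016,0],"turn":0},
  {"linear":[0.01,0.01,0],"turn":0},
  {"linear":[0,0,0],"turn":0},
])

```text
t: 20.6
ee_pos: [663.7, -193.7, 121.1]
orientation: [-2.219, -2.223, 0.0]
ft_force: [-1.0, 0.7, -0.5]
width: 39.1
grasp_force: 30.0
```

Request:
arm_command([
  {"linear":[0,0,0.012],"turn":0},
  {"linear":[0,0,0.022],"turn":0},
  {"linear":[0,0,0.024],"turn":0},
  {"linear":[0,0,0.018],"turn":0},
  {"linear":[0,0,0.01],"turn":0},
  {"linear":[0,0,0.005],"turn":0},
  {"linear":[0,0,0.003],"turn":0},
  {"linear":[0,0,0.001],"turn":0},
  {"linear":[0,0,0],"turn":0},
])

```text
t: 21.5
ee_pos: [663.6, -195.1, 27.3]
orientation: [2.221, 2.221, 0.001]
ft_force: [0.3, -0.6, -0.7]
width: 39.5
grasp_force: 30.0
```

Run:
```python
from m import *
o=ctrl.get_obs(); print(o['ee_pos'].round(1),o['ft_force'].round(1),o['width'],o['t'])
```

```text
[ 663.6 -195.1   27.3] [ 0.3 -0.6 -0.7] 39.54018617508203 21.5
```

Request:
arm_command([
  {"linear":[0,0,0.001],"turn":0},
  {"linear":[0,0,0.0005],"turn":0},
  {"linear":[0,0,0],"turn":0},
])

```text
t: 21.8
ee_pos: [663.2, -194.9, 25.4]
orientation: [2.221, 2.221, 0.0]
ft_force: [0.2, -1.0, -0.3]
width: 39.4
grasp_force: 30.0
```

Request:
arm_command([
  {"linear":[0,0,0.0005],"turn":0},
  {"linear":[0,0,0],"turn":0},
])

```text
t: 22.0
ee_pos: [663.2, -194.9, 25.3]
orientation: [2.221, 2.221, 0.0]
ft_force: [-1.7, 1.1, 4.2]
width: 39.4
grasp_force: 30.0
```

Request:
arm_command([
  {"linear":[0,0,0],"turn":0},
  {"linear":[0,0,0],"turn":0},
  {"linear":[0,0,0],"turn":0},
  {"linear":[0,0,-0.006],"turn":0},
  {"linear":[0,0,-0.014],"turn":0},
  {"linear":[0,0,-0.03],"turn":0},
  {"linear":[0,0,-0.035],"turn":0},
  {"linear":[0,0,-0.035],"turn":0},
], jaw=0.2)

```text
t: 22.8
ee_pos: [663.1, -195.0, 146.9]
orientation: [2.221, 2.221, 0.0]
ft_force: [0.4, 0.3, -0.4]
width: 52.8
grasp_force: 0.0
```

Request:
arm_command([
  {"linear":[0.02,-0.002,0],"turn":0},
  {"linear":[0.03,-0.003,0],"turn":0},
  {"linear":[0.036,-0.004,0],"turn":0},
  {"linear":[0.036,-0.004,0],"turn":0},
  {"linear":[0.036,-0.004,0],"turn":0},
  {"linear":[0.036,-0.004,0],"turn":0},
  {"linear":[0.03,-0.003,0],"turn":0},
  {"linear":[0.018,-0.002,0],"turn":0},
  {"linear":[0.0085,0,0],"turn":0},
  {"linear":[0,0,0],"turn":0},
])

```text
t: 23.8
ee_pos: [637.1, 56.2, 144.8]
orientation: [2.22, 2.223, 0.0]
ft_force: [0.0, -0.3, 0.5]
width: 52.5
grasp_force: 0.0
```

Run:
```python
from m import *
o=ctrl.get_obs(); print(o['ee_pos'].round(1),o['ft_force'].round(1),o['width'],o['t'])
d=img('wrist','w5.png'); print(proj(d,[[637.3,55.6,32]]))
c=blob(d,(28,60,60),(60,255,255),(150,100,350,260)); print('green',cen(c),onz(d,[cen(c)],32))
d=img('top'); c=blob(d,(28,60,60),(60,255,255),(200,140,235,180)); print(cv2.contourArea(c),onz(d,[cen(c)],32))
c=blob(d,(3,120,60),(18,255,255),(285,125,340,180)); print('copper',onz(d,[cen(c)],31))
cv2.imwrite('pics/t5.png',cv2.resize(np.hstack([d['frame'][115:205,265:355],d['frame'][130:220,175:265]]),None,fx=4,fy=4))
```

```text
[637.1  56.2 144.8] [ 0.  -0.3  0.5] 52.51547715025894 23.8
[[257.86365137 197.10239259]]
green [255.23034720589385, 190.08903519084566] [[635.26111564  61.27662636  32.        ]]Traceback (most recent call last):
  File "<stdin>", line 5, in <module>
cv2.error: OpenCV(4.12.0) /io/opencv/modules/imgproc/src/shapedescr.cpp:315: error: (-215:Assertion failed) npoints >= 0 && (depth == CV_32F || depth == CV_32S) in function 'contourArea'
```

Green is at (255,190) in the wrist view against a predicted (258,197), and the visible near side accounts for most of that gap. I'll turn the fingers along the tray's y axis, where closing centres it, and then view once more before the descent.

Request:
arm_command([
  {"linear":[0.001,-0.0005,0],"turn":0.14},
  {"linear":[0,0,0],"turn":0.14},
  {"linear":[0,0,0],"turn":0.14},
  {"linear":[0,0,0],"turn":0.14},
  {"linear":[0,0,0],"turn":0.14},
  {"linear":[0,0,0],"turn":0.14},
  {"linear":[0,0,0],"turn":0.14},
  {"linear":[0,0,0],"turn":0.14},
  {"linear":[0,0,0],"turn":0.14},
  {"linear":[0,0,0],"turn":0.114},
])

```text
t: 24.9
ee_pos: [636.8, 54.8, 144.6]
orientation: [3.127, 0.297, -0.0]
ft_force: [-0.1, -0.2, 0.2]
width: 52.7
grasp_force: 0.0
```

Request:
arm_command([
  {"linear":[0,0,0.02],"turn":0},
  {"linear":[0,0,0.03],"turn":0},
  {"linear":[0,0,0.02],"turn":0},
  {"linear":[0,0,0],"turn":0},
  {"linear":[0,0,0],"turn":0},
])

```text
t: 25.4
ee_pos: [636.8, 55.4, 74.7]
orientation: [3.127, 0.306, -0.001]
ft_force: [-0.3, 0.3, 0.6]
width: 52.3
grasp_force: 0.0
```

Run:
```python
from m import *
o=ctrl.get_obs(); p,R=tool(o);print(p.round(1),R.round(3).tolist(),o['width'],o['t'])
d=img('wrist','w6.png'); c0,_=ray(d,[[256,192]]); print('cam',c0.round(0),'pred',proj(d,[[637.3,55.6,32]]),'tcp at 32',proj(d,[[p[0],p[1],32]]))
c=blob(d,(28,60,40),(60,255,255),(100,80,400,300)); print('green',cv2.boundingRect(c),onz(d,[cen(c)],32))
```

```text
[636.8  55.4  74.7] [[0.981, 0.194, -0.0], [0.194, -0.981, -0.0], [-0.0, 0.0, -1.0]] 52.31015843971359 25.4
cam [716.  71. 217.] pred [[257.23038349 230.39543101]] tcp at 32 [[257.32430147 231.30128184]]
green (220, 188, 67, 75) [[640.07288496  58.52923676  32.        ]]
```

View pics/w6.png

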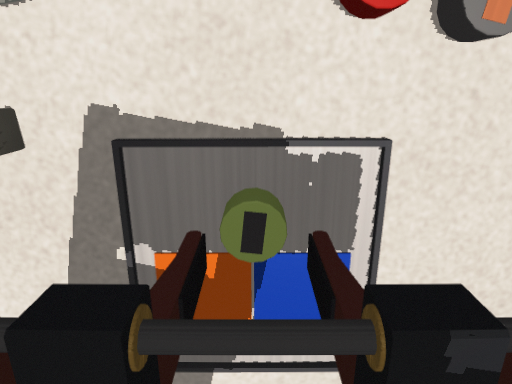

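The specimen top is at (254,232), centred between the fingers and clear of the rim. I'll descend and grasp.

Request:
arm_command([
  {"linear":[0,0,0.015],"turn":0},
  {"linear":[0,0,0.015],"turn":0},
  {"linear":[0,0,0.01],"turn":0},
  {"linear":[0,0,0.006],"turn":0},
  {"linear":[0,0,0.002],"turn":0},
  {"linear":[0,0,0],"turn":0},
])

```text
t: 26.05
ee_pos: [636.4, 56.6, 26.2]
orientation: [-3.126, -0.309, 0.001]
ft_force: [-0.4, -0.4, -0.5]
width: 52.6
grasp_force: 0.0
```

Request:
arm_command([
  {"linear":[0,0,0],"turn":0},
  {"linear":[0,0,0],"turn":0},
  {"linear":[0,0,0],"turn":0},
  {"linear":[0,0,0],"turn":0},
  {"linear":[0,0,0],"turn":0},
], jaw=-1)

```text
t: 26.55
ee_pos: [636.9, 56.6, 27.2]
orientation: [-3.126, -0.309, -0.001]
ft_force: [0.0, 0.4, 3.2]
width: 39.0
grasp_force: 30.0
```

Request:
arm_command([
  {"linear":[0,0,-0.005],"turn":0},
  {"linear":[0,0,-0.015],"turn":0},
  {"linear":[0,0,-0.025],"turn":0},
  {"linear":[0,0,-0.03],"turn":0},
  {"linear":[0,0,-0.025],"turn":0},
  {"linear":[0,0,-0.01],"turn":0},
  {"linear":[0,0,0],"turn":0},
])

```text
t: 27.25
ee_pos: [637.6, 56.6, 138.9]
orientation: [3.126, 0.309, 0.006]
ft_force: [0.2, -0.4, -1.5]
width: 39.2
grasp_force: 30.0
```

Request:
arm_command([
  {"linear":[0,0,0],"turn":-0.13},
  {"linear":[0,0,0],"turn":-0.14},
  {"linear":[0,0,0],"turn":-0.14},
  {"linear":[0,0,0],"turn":-0.14},
  {"linear":[0,0,0],"turn":-0.14},
  {"linear":[0,0,0],"turn":-0.14},
  {"linear":[0,0,0],"turn":-0.14},
  {"linear":[0,0,0],"turn":-0.14},
  {"linear":[0,0,0],"turn":-0.14},
  {"linear":[0,0,0],"turn":-0.124},
])

```text
t: 28.25
ee_pos: [635.5, 56.4, 134.9]
orientation: [-2.214, -2.226, 0.003]
ft_force: [-0.5, -0.5, -0.4]
width: 39.7
grasp_force: 30.0
```

Run:
```python
from m import *
o=ctrl.get_obs(); p,R=tool(o);print(p.round(1),R.round(3).tolist(),o['width'],o['t'])
```

```text
[635.5  56.4 134.9] [[-0.006, 1.0, -0.003], [1.0, 0.006, -0.0], [-0.0, -0.003, -1.0]] 39.73544016558917 28.25
```

Run:
```python
from m import *
o=ctrl.get_obs(); print(o['ee_pos'].round(1),o['width'])
d=img('top')
c=blob(d,(0,0,100),(180,80,255),(370,209,407,245)); P=onz(d,c,50)[:,:2].astype(np.float32); print('white',onz(d,[cen(c)],50),cv2.minEnclosingCircle(P),cv2.contourArea(c))
c=blob(d,(22,100,50),(36,255,255),(285,125,340,180)); print('dish',cv2.minEnclosingCircle(onz(d,c,3)[:,:2].astype(np.float32)))
c=blob(d,(3,120,60),(18,255,255),(285,125,340,180)); print('copper',onz(d,[cen(c)],31))
d2=img('scene')
c=blob(d2,(0,0,100),(180,80,255),(118,190,155,222)); P=onz(d2,c,50)[:,:2].astype(np.float32); print('white scene',onz(d2,[cen(c)],50),cv2.minEnclosingCircle(P))
cv2.imwrite('pics/t6.png',cv2.resize(d['frame'][115:255,275:425],None,fx=4,fy=4))
```

```text
[635.5  56.4 134.9] 39.73544016558917
white [[ 463.77739973 -370.1037402    50.        ]] ((464.09124755859375, -370.30584716796875), 30.059049606323242) 420.0
dish ((663.4073486328125, -195.36241149902344), 52.64149475097656)
copper [[ 664.84957879 -195.29981493   31.        ]]
white scene [[ 461.48084808 -368.23052533   50.        ]] ((461.2599182128906, -367.40301513671875), 30.316356658935547)
```

View pics/t6.png

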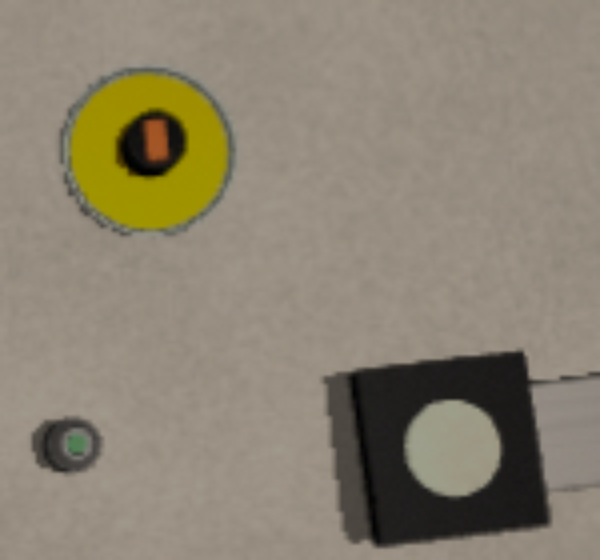

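The black specimen sits at the centre of the dish and the white disc is clear at (453,447) in the crop. I'll carry green to the stage.

Request:
arm_command([
  {"linear":[-0.01,-0.004,0],"turn":0},
  {"linear":[-0.022,-0.009,0],"turn":0},
  {"linear":[-0.03,-0.012,0],"turn":0},
  {"linear":[-0.034,-0.014,0],"turn":0},
  {"linear":[-0.034,-0.014,0],"turn":0},
  {"linear":[-0.034,-0.014,0],"turn":0},
  {"linear":[-0.034,-0.014,0],"turn":0},
  {"linear":[-0.034,-0.014,0],"turn":0},
  {"linear":[-0.034,-0.014,0],"turn":0},
  {"linear":[-0.034,-0.014,0],"turn":0},
])

```text
t: 29.35
ee_pos: [512.0, -245.0, 136.3]
orientation: [-2.225, -2.217, 0.001]
ft_force: [0.4, -0.6, -1.6]
width: 39.3
grasp_force: 30.0
```

Request:
arm_command([
  {"linear":[-0.034,-0.014,0],"turn":0},
  {"linear":[-0.034,-0.014,0],"turn":0},
  {"linear":[-0.028,-0.011,0],"turn":0},
  {"linear":[-0.02,-0.008,0],"turn":0},
  {"linear":[-0.01,-0.003,0],"turn":0},
  {"linear":[0,0,0],"turn":0},
  {"linear":[0,0,0],"turn":0},
  {"linear":[0,0,0],"turn":0},
])

```text
t: 30.15
ee_pos: [463.8, -368.4, 136.5]
orientation: [-2.22, -2.222, -0.0]
ft_force: [-1.5, 0.6, -0.7]
width: 39.5
grasp_force: 30.0
```

Run:
```python
from m import *
o=ctrl.get_obs(); p,R=tool(o);print(p.round(1),R.round(3).tolist(),o['width'],o['t'])
d=img('wrist','w7.png'); print(proj(d,[[463.6,-369.6,50]]))
c=blob(d,(0,0,90),(180,80,255),(200,130,310,260)); print(cv2.boundingRect(c))
```

```text
[ 463.8 -368.4  136.5] [[-0.001, 1.0, -0.0], [1.0, 0.001, 0.001], [0.001, -0.0, -1.0]] 39.46858205549741 30.15
[[257.49248896 209.36625973]]
(212, 167, 85, 67)
```

Request:
arm_command([
  {"linear":[-0.001,0,0.01],"turn":0},
  {"linear":[0,0,0.015],"turn":0},
  {"linear":[0,0,0.016],"turn":0},
  {"linear":[0,0,0.01],"turn":0},
  {"linear":[0,0,0.006],"turn":0},
  {"linear":[0,0,0.003],"turn":0},
  {"linear":[0,0,0.0015],"turn":0},
  {"linear":[0,0,0],"turn":0},
])

```text
t: 31.0
ee_pos: [463.7, -370.6, 75.3]
orientation: [2.221, 2.221, 0.0]
ft_force: [-0.4, 0.4, -0.3]
width: 39.4
grasp_force: 30.0
```

Request:
arm_command([
  {"linear":[0,0,0.0005],"turn":0},
  {"linear":[0,0,0.0005],"turn":0},
  {"linear":[0,0,0],"turn":0},
])

```text
t: 31.3
ee_pos: [463.7, -370.6, 74.5]
orientation: [2.221, 2.221, 0.0]
ft_force: [0.4, 0.4, -1.6]
width: 39.1
grasp_force: 30.0
```

Request:
arm_command([
  {"linear":[0,0,0.0005],"turn":0},
  {"linear":[0,0,0],"turn":0},
])

```text
t: 31.5
ee_pos: [463.6, -370.4, 73.7]
orientation: [2.221, 2.221, 0.0]
ft_force: [-0.1, 0.4, 0.1]
width: 39.6
grasp_force: 30.0
```

Request:
arm_command([
  {"linear":[0,0,0.0005],"turn":0},
  {"linear":[0,0,0],"turn":0},
])

```text
t: 31.7
ee_pos: [463.6, -370.5, 73.2]
orientation: [2.221, 2.221, 0.0]
ft_force: [-0.1, -0.3, -1.6]
width: 39.5
grasp_force: 30.0
```

Request:
arm_command([
  {"linear":[0,0,0.0004],"turn":0},
  {"linear":[0,0,0],"turn":0},
])

```text
t: 31.9
ee_pos: [463.6, -370.5, 73.1]
orientation: [2.221, 2.221, 0.0]
ft_force: [-1.6, 1.0, 3.8]
width: 39.5
grasp_force: 30.0
```

Request:
arm_command([
  {"linear":[0,0,0],"turn":0},
  {"linear":[0,0,0],"turn":0},
  {"linear":[0,0,0],"turn":0},
  {"linear":[0,0,-0.006],"turn":0},
  {"linear":[0,0,-0.014],"turn":0},
  {"linear":[0,0,-0.03],"turn":0},
  {"linear":[0,0,-0.035],"turn":0},
  {"linear":[0,0,-0.035],"turn":0},
  {"linear":[0,0,-0.015],"turn":0},
], jaw=0.2)

```text
t: 32.8
ee_pos: [464.9, -371.5, 212.3]
orientation: [2.217, 2.217, 0.001]
ft_force: [0.1, 0.0, -0.4]
width: 52.5
grasp_force: 0.0
```

Request:
arm_command([
  {"linear":[0.02,0,0],"turn":0},
  {"linear":[0.036,0,0],"turn":0},
  {"linear":[0.038,0,0],"turn":0},
  {"linear":[0.038,0,0],"turn":0},
  {"linear":[0.038,0,0],"turn":0},
  {"linear":[0.038,0,0],"turn":0},
  {"linear":[0.038,0,0],"turn":0},
  {"linear":[0.038,0,0],"turn":0},
  {"linear":[0.038,0,0],"turn":0},
  {"linear":[0.038,0,0],"turn":0},
], jaw=0.5)

```text
t: 33.8
ee_pos: [461.6, -8.2, 206.5]
orientation: [-2.22, -2.22, 0.003]
ft_force: [0.8, 0.6, 0.0]
width: 66.4
grasp_force: 0.0
```

Request:
arm_command([
  {"linear":[0.038,0,0],"turn":0},
  {"linear":[0.038,0,0],"turn":0},
  {"linear":[0.038,0,0],"turn":0},
  {"linear":[0.038,0.001,0],"turn":0},
  {"linear":[0.038,0.001,0],"turn":0},
  {"linear":[0.038,0.001,0],"turn":0},
  {"linear":[0.036,0.002,0],"turn":0},
  {"linear":[0.022,0.001,0],"turn":0},
  {"linear":[0.012,0,0],"turn":0},
  {"linear":[0,0,0],"turn":0},
])

```text
t: 34.8
ee_pos: [468.3, 288.4, 206.7]
orientation: [-2.219, -2.223, 0.003]
ft_force: [0.1, -0.5, 0.1]
width: 65.7
grasp_force: 0.0
```

Run:
```python
from m import *
o=ctrl.get_obs(); p,R=tool(o);print(p.round(1),R.round(3).tolist(),o['width'],o['t'])
d=img('wrist','w8.png')
c=blob(d,(3,150,60),(16,255,255),(180,130,340,300)); print(cv2.boundingRect(c),proj(d,[[469.2,287.2,135]]))
d=img('top'); c=blob(d,(28,60,60),(60,255,255),(370,209,407,245)); print(cv2.boundingRect(c),onz(d,[cen(c)],78))
cv2.imwrite('pics/t8.png',np.hstack([cv2.resize(d['frame'][190:265,350:425],None,fx=5,fy=5),cv2.resize(img('wrist')['frame'],(500,375))]))
```

```text
[468.3 288.4 206.7] [[-0.002, 1.0, -0.002], [1.0, 0.002, -0.001], [-0.001, -0.002, -1.0]] 65.66035565194505 34.8
(235, 185, 47, 55) [[259.42091109 216.75537722]]
(384, 218, 17, 17) [[ 465.03237937 -371.92210984   78.        ]]
```

View pics/t8.png

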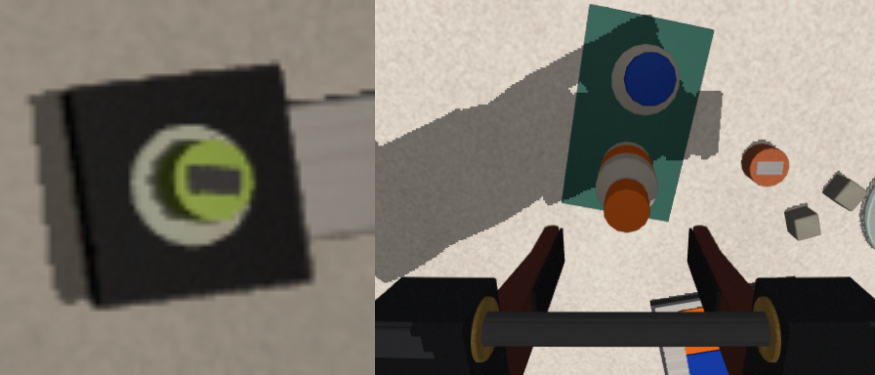

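Green stands on the white disc about 2 mm off centre, and the orange cap sits between the fingers. I'll pick orange up.

Request:
arm_command([
  {"linear":[-0.001,0.0005,0.015],"turn":0},
  {"linear":[0,0,0.025],"turn":0},
  {"linear":[0,0,0.025],"turn":0},
  {"linear":[0,0,0.015],"turn":0},
  {"linear":[0,0,0.009],"turn":0},
  {"linear":[0,0,0],"turn":0},
  {"linear":[0,0,0],"turn":0},
])

```text
t: 35.65
ee_pos: [470.4, 286.2, 119.3]
orientation: [2.222, 2.221, 0.001]
ft_force: [-0.0, -1.0, -0.1]
width: 65.8
grasp_force: 0.0
```

Request:
arm_command([
  {"linear":[0,0,0],"turn":0},
  {"linear":[0,0,0],"turn":0},
  {"linear":[0,0,0],"turn":0},
  {"linear":[0,0,0],"turn":0},
  {"linear":[0,0,0],"turn":0},
  {"linear":[0,0,0],"turn":0},
  {"linear":[0,0,0],"turn":0},
], jaw=-1)

```text
t: 36.35
ee_pos: [470.1, 286.7, 118.9]
orientation: [-2.221, -2.221, -0.0]
ft_force: [-0.5, -0.5, 3.0]
width: 31.9
grasp_force: 30.0
```

Run:
```python
from m import *
o=ctrl.get_obs(); print(o['ee_pos'].round(1),o['ft_force'].round(1),o['width'],o['t'])
```

```text
[470.1 286.7 118.9] [-0.5 -0.5  3. ] 31.855961879320216 36.35
```

Request:
arm_command([
  {"linear":[0,0,-0.005],"turn":0},
  {"linear":[0,0,-0.01],"turn":0},
  {"linear":[0,0,-0.015],"turn":0},
  {"linear":[0,0,-0.015],"turn":0},
  {"linear":[0,0,-0.01],"turn":0},
  {"linear":[0,0,0],"turn":0},
])

```text
t: 36.95
ee_pos: [470.9, 287.0, 175.5]
orientation: [2.221, 2.221, 0.005]
ft_force: [0.1, 0.6, -2.8]
width: 31.5
grasp_force: 30.0
```

Request:
arm_command([
  {"linear":[-0.005,0.006,0],"turn":0},
  {"linear":[-0.014,0.012,0],"turn":0},
  {"linear":[-0.024,0.014,0],"turn":0},
  {"linear":[-0.028,0.014,0],"turn":0},
  {"linear":[-0.03,0.014,0],"turn":0},
  {"linear":[-0.03,0.014,0],"turn":0},
  {"linear":[-0.028,0.012,0],"turn":0},
  {"linear":[-0.024,0.008,0],"turn":0},
  {"linear":[-0.016,0.006,0],"turn":0},
  {"linear":[-0.008,0.002,0],"turn":0},
])

```text
t: 37.95
ee_pos: [572.3, 78.0, 173.1]
orientation: [-2.223, -2.219, 0.001]
ft_force: [-0.3, 0.4, -3.5]
width: 31.5
grasp_force: 30.0
```

Request:
arm_command([
  {"linear":[0,0,0],"turn":0},
  {"linear":[0,0,0],"turn":0},
  {"linear":[0,0,0.01],"turn":0},
  {"linear":[0,0,0.015],"turn":0},
  {"linear":[0,0,0.01],"turn":0},
  {"linear":[0,0,0.005],"turn":0},
  {"linear":[0,0,0],"turn":0},
  {"linear":[0,0,0],"turn":0},
])

```text
t: 38.75
ee_pos: [572.1, 79.7, 133.6]
orientation: [-2.221, -2.221, 0.0]
ft_force: [-0.2, -0.0, -2.1]
width: 31.3
grasp_force: 30.0
```

Run:
```python
from m import *
o=ctrl.get_obs(); p,R=tool(o);print(p.round(1),R.round(3).tolist(),o['width'],o['t'])
for n,b in(('scene',(240,140,330,225)),):
    d=img(n); print(n,proj(d,[[572.5,78.9,6],[p[0],p[1],p[2]-115.9]]).round(1)); f=cv2.resize(d['frame'][130:230,235:345],None,fx=6,fy=6,interpolation=cv2.INTER_CUBIC)
cv2.imwrite('pics/s9.png',f)
```

```text
[572.1  79.7 133.6] [[-0.0, 1.0, -0.0], [1.0, 0.0, -0.0], [-0.0, -0.0, -1.0]] 31.34777475940871 38.75
scene [[288.8 192.8]
 [289.1 189.9]]
```

View pics/s9.png

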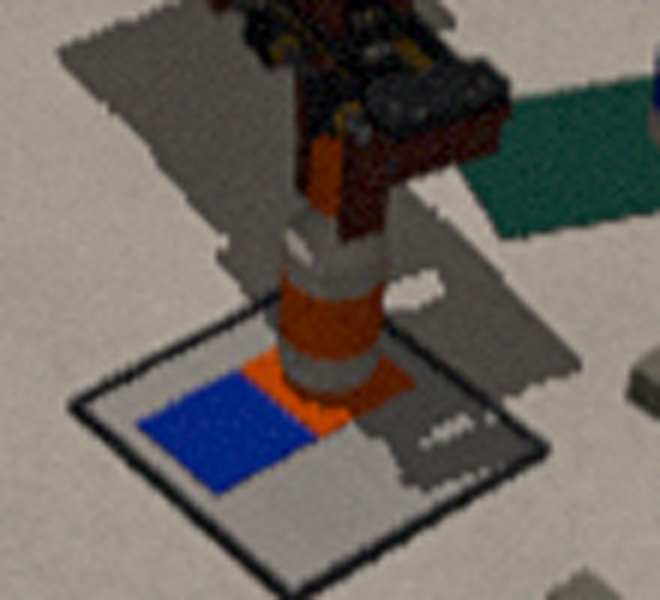

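Orange is upright and centred above its pad, with its base at about (328,375). I'll lower it.

Request:
arm_command([
  {"linear":[0,0,0.004],"turn":0},
  {"linear":[0,0,0.003],"turn":0},
  {"linear":[0,0,0.002],"turn":0},
  {"linear":[0,0,0.001],"turn":0},
  {"linear":[0,0,0.0005],"turn":0},
  {"linear":[0,0,0],"turn":0},
])

```text
t: 39.4
ee_pos: [572.1, 79.5, 123.2]
orientation: [-2.221, -2.221, 0.0]
ft_force: [-0.2, 0.3, -2.3]
width: 31.4
grasp_force: 30.0
```

Request:
arm_command([
  {"linear":[0,0,0.0005],"turn":0},
  {"linear":[0,0,0.0005],"turn":0},
  {"linear":[0,0,0],"turn":0},
])

```text
t: 39.7
ee_pos: [572.0, 79.6, 122.3]
orientation: [-2.221, -2.221, 0.0]
ft_force: [-1.0, 0.4, -2.2]
width: 31.4
grasp_force: 30.0
```

Request:
arm_command([
  {"linear":[0,0,0.0005],"turn":0},
  {"linear":[0,0,0],"turn":0},
])

```text
t: 39.9
ee_pos: [572.1, 79.6, 122.0]
orientation: [2.221, 2.221, 0.0]
ft_force: [-0.9, 0.4, -0.2]
width: 31.4
grasp_force: 30.0
```

Request:
arm_command([
  {"linear":[0,0,0.0005],"turn":0},
  {"linear":[0,0,0],"turn":0},
])

```text
t: 40.1
ee_pos: [572.3, 79.6, 122.0]
orientation: [2.221, 2.221, 0.001]
ft_force: [-3.0, -0.3, 5.0]
width: 31.8
grasp_force: 30.0
```

Request:
arm_command([
  {"linear":[0,0,0],"turn":0},
  {"linear":[0,0,0],"turn":0},
  {"linear":[0,0,0],"turn":0},
  {"linear":[0,0,0],"turn":0},
  {"linear":[0,0,-0.01],"turn":0},
  {"linear":[0,0,-0.02],"turn":0},
  {"linear":[0,0,-0.03],"turn":0},
  {"linear":[0,0,-0.028],"turn":0},
], jaw=0.5)

```text
t: 40.9
ee_pos: [572.0, 79.5, 210.8]
orientation: [-2.221, -2.221, 0.0]
ft_force: [-0.2, 0.5, 0.5]
width: 66.0
grasp_force: 0.0
```

Request:
arm_command([
  {"linear":[0.02,-0.006,0],"turn":0},
  {"linear":[0.035,-0.01,0],"turn":0},
  {"linear":[0.038,-0.012,0],"turn":0},
  {"linear":[0.038,-0.012,0],"turn":0},
  {"linear":[0.038,-0.012,0],"turn":0},
  {"linear":[0.038,-0.012,0],"turn":0},
  {"linear":[0.038,-0.012,0],"turn":0},
  {"linear":[0.03,-0.008,0],"turn":0},
  {"linear":[0.015,-0.003,0],"turn":0},
  {"linear":[0,0,0],"turn":0},
])

```text
t: 41.9
ee_pos: [484.8, 371.0, 209.7]
orientation: [2.219, 2.224, 0.001]
ft_force: [-0.2, 0.4, 0.2]
width: 65.7
grasp_force: 0.0
```

Request:
arm_command([
  {"linear":[0,0,0.015],"turn":0},
  {"linear":[0,0,0.02],"turn":0},
  {"linear":[0,0,0],"turn":0},
  {"linear":[0,0,0],"turn":0},
])

```text
t: 42.3
ee_pos: [485.2, 368.0, 173.5]
orientation: [-2.223, -2.22, 0.003]
ft_force: [0.5, -0.3, 0.2]
width: 65.3
grasp_force: 0.0
```

Run:
```python
from m import *
o=ctrl.get_obs(); p,R=tool(o);print(p.round(1),R.round(3).tolist(),o['width'],o['t'])
d=img('wrist'); c=blob(d,(105,120,30),(130,255,255),(180,130,340,330)); print(cv2.boundingRect(c),proj(d,[[p[0],p[1],135]]))
d=img('top'); f=d['frame']; c=blob(d,(3,150,60),(20,255,255),(185,150,228,210)); print(cv2.boundingRect(c),cv2.minAreaRect(onz(d,c,6)[:,:2].astype(np.float32)))
cv2.imwrite('pics/t10.png',cv2.resize(f[135:220,175:265],None,fx=6,fy=6,interpolation=cv2.INTER_CUBIC))
```

```text
[485.2 368.  173.5] [[0.002, 1.0, -0.002], [1.0, -0.002, -0.001], [-0.001, -0.002, -1.0]] 65.26140740944415 42.3
(225, 192, 56, 64) [[258.10805208 235.70374538]]
(195, 174, 28, 30) ((572.39892578125, 78.907470703125), (65.37702941894531, 66.08013153076172), 11.55600643157959)
```

View pics/t10.png

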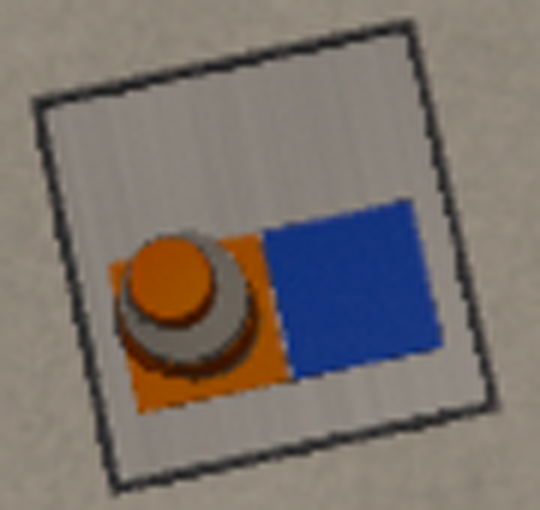

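Orange is back on its pad with its cap at (172,278) in the crop, the same place as at the start. Now I'll pick up blue.

Request:
arm_command([
  {"linear":[0,0,0.02],"turn":0},
  {"linear":[0,0,0.02],"turn":0},
  {"linear":[0,0,0.01],"turn":0},
  {"linear":[0,0,0.006],"turn":0},
  {"linear":[0,0,0],"turn":0},
  {"linear":[0,0,0],"turn":0},
])

```text
t: 43.0
ee_pos: [485.5, 369.8, 119.0]
orientation: [2.221, 2.221, 0.002]
ft_force: [0.1, 0.2, 0.4]
width: 66.2
grasp_force: 0.0
```

Request:
arm_command([
  {"linear":[0,0,0],"turn":0},
  {"linear":[0,0,0],"turn":0},
  {"linear":[0,0,0],"turn":0},
  {"linear":[0,0,0],"turn":0},
  {"linear":[0,0,0],"turn":0},
  {"linear":[0,0,0],"turn":0},
  {"linear":[0,0,0],"turn":0},
], jaw=-1)

```text
t: 43.7
ee_pos: [485.1, 369.6, 118.4]
orientation: [-2.221, -2.221, -0.0]
ft_force: [-0.5, 0.2, 0.8]
width: 31.5
grasp_force: 30.0
```

Run:
```python
from m import *
o=ctrl.get_obs(); print(o['ee_pos'].round(1),o['width'])
d=img('top'); print('orange cap',onz(d,[[203.7,181.3]],135))
b=d['frame']; h=cv2.cvtColor(b,cv2.COLOR_BGR2HSV)
g=cv2.cvtColor(cv2.resize(b[150:210,185:230],None,fx=8,fy=8,interpolation=cv2.INTER_CUBIC),cv2.COLOR_BGR2GRAY)
g=h[150:210,185:230,1]; g=cv2.resize(g,None,fx=8,fy=8,interpolation=cv2.INTER_CUBIC)
C=cv2.HoughCircles(cv2.GaussianBlur(g,(9,9),0),cv2.HOUGH_GRADIENT,1,40,param1=80,param2=12,minRadius=44,maxRadius=66)
for c in C[0][:3]: uv=[(c[0]+.5)/8-.5+185,(c[1]+.5)/8-.5+150]; print(c,uv,onz(d,[uv],135))
```

```text
[485.1 369.6 118.4] 31.530413590574806
orange cap [[573.17348857  76.27000519 135.        ]]
[145.5 253.5  56.6] [np.float32(202.75), np.float32(181.25)] [[573.32788958  78.4368064  135.        ]]
[187.5 312.5  65.4] [np.float32(208.0), np.float32(188.625)] [[556.14670999  66.59435229 135.        ]]
[201.5 262.5  45.5] [np.float32(209.75), np.float32(182.375)] [[570.44715484  62.48643648 135.        ]]
```

Request:
arm_command([
  {"linear":[0,0,-0.005],"turn":0},
  {"linear":[0,0,-0.01],"turn":0},
  {"linear":[0,0,-0.015],"turn":0},
  {"linear":[0,0,-0.015],"turn":0},
  {"linear":[0,0,-0.01],"turn":0},
  {"linear":[0,0,0],"turn":0},
])

```text
t: 44.35
ee_pos: [486.1, 370.3, 175.8]
orientation: [2.221, 2.221, 0.006]
ft_force: [0.7, 0.0, -1.2]
width: 31.4
grasp_force: 30.0
```

Request:
arm_command([
  {"linear":[-0.012,0,0],"turn":0},
  {"linear":[-0.024,0,0],"turn":0},
  {"linear":[-0.03,0,0],"turn":0},
  {"linear":[-0.03,0,0],"turn":0},
  {"linear":[-0.03,0,0],"turn":0},
  {"linear":[-0.03,0,0],"turn":0},
  {"linear":[-0.03,0,0],"turn":0},
  {"linear":[-0.03,0,0],"turn":0},
  {"linear":[-0.03,0,0],"turn":0},
  {"linear":[-0.03,0,0],"turn":0},
])

```text
t: 45.35
ee_pos: [483.9, 91.6, 172.6]
orientation: [-2.221, -2.221, 0.002]
ft_force: [-0.4, 0.4, -1.6]
width: 31.7
grasp_force: 30.0
```

Request:
arm_command([
  {"linear":[-0.03,0,0],"turn":0},
  {"linear":[-0.024,0.004,0],"turn":0},
  {"linear":[-0.016,0.008,0],"turn":0},
  {"linear":[-0.008,0.012,0],"turn":0},
  {"linear":[-0.003,0.018,0],"turn":0},
  {"linear":[0,0.02,0],"turn":0},
  {"linear":[0,0.018,0],"turn":0},
  {"linear":[0,0.012,0],"turn":0},
  {"linear":[0,0.008,0],"turn":0},
  {"linear":[0,0,0],"turn":0},
])

```text
t: 46.35
ee_pos: [585.6, 12.7, 172.9]
orientation: [-2.221, -2.222, 0.0]
ft_force: [-0.1, 0.3, -0.7]
width: 31.4
grasp_force: 30.0
```

Request:
arm_command([
  {"linear":[0,0,0],"turn":0},
  {"linear":[0,0,0.01],"turn":0},
  {"linear":[0,0,0.015],"turn":0},
  {"linear":[0,0,0.01],"turn":0},
  {"linear":[0,0,0.005],"turn":0},
  {"linear":[0,0,0.003],"turn":0},
  {"linear":[0,0,0],"turn":0},
  {"linear":[0,0,0],"turn":0},
])

```text
t: 47.15
ee_pos: [585.3, 12.6, 130.5]
orientation: [2.221, 2.221, 0.0]
ft_force: [-0.2, -0.3, -1.9]
width: 31.2
grasp_force: 30.0
```

Run:
```python
from m import *
o=ctrl.get_obs(); p,R=tool(o);print(p.round(1),R.round(3).tolist(),o['width'],o['t'],o['ft_force'])
```

```text
[585.3  12.6 130.5] [[-0.0, 1.0, 0.0], [1.0, 0.0, 0.0], [0.0, 0.0, -1.0]] 31.164806180334736 47.15 [-0.17418637 -0.30443099 -1.87904869]
```

Request:
arm_command([
  {"linear":[0,0,0.003],"turn":0},
  {"linear":[0,0,0.002],"turn":0},
  {"linear":[0,0,0.0015],"turn":0},
  {"linear":[0,0,0.001],"turn":0},
  {"linear":[0,0,0.0005],"turn":0},
  {"linear":[0,0,0],"turn":0},
])

```text
t: 47.75
ee_pos: [585.0, 12.6, 122.2]
orientation: [-2.221, -2.221, 0.0]
ft_force: [0.5, -0.0, -1.8]
width: 31.9
grasp_force: 30.0
```

Request:
arm_command([
  {"linear":[0,0,0.0005],"turn":0},
  {"linear":[0,0,0],"turn":0},
])

```text
t: 47.95
ee_pos: [585.1, 12.6, 121.8]
orientation: [2.221, 2.221, 0.0]
ft_force: [0.3, 0.5, -1.7]
width: 31.6
grasp_force: 30.0
```

Request:
arm_command([
  {"linear":[0,0,0.0005],"turn":0},
  {"linear":[0,0,0],"turn":0},
])

```text
t: 48.15
ee_pos: [585.2, 12.6, 121.4]
orientation: [2.221, 2.221, 0.0]
ft_force: [-0.1, 0.0, -1.0]
width: 31.1
grasp_force: 30.0
```

Request:
arm_command([
  {"linear":[0,0,0.0005],"turn":0},
  {"linear":[0,0,0],"turn":0},
])

```text
t: 48.35
ee_pos: [585.2, 12.5, 121.3]
orientation: [2.221, 2.221, 0.0]
ft_force: [-2.0, -0.4, 4.9]
width: 31.5
grasp_force: 30.0
```

Request:
arm_command([
  {"linear":[0,0,0.0003],"turn":0},
  {"linear":[0,0,0],"turn":0},
])

```text
t: 48.55
ee_pos: [585.2, 12.6, 121.2]
orientation: [2.221, 2.221, 0.001]
ft_force: [-2.6, 0.1, 7.9]
width: 31.4
grasp_force: 30.0
```

Release, rise, and back away for a clear top view.

Request:
arm_command([
  {"linear":[0,0,0],"turn":0},
  {"linear":[0,0,0],"turn":0},
  {"linear":[0,0,0],"turn":0},
  {"linear":[0,0,0],"turn":0},
  {"linear":[0,0,-0.01],"turn":0},
  {"linear":[0,0,-0.02],"turn":0},
  {"linear":[0,0,-0.03],"turn":0},
  {"linear":[0,0,-0.035],"turn":0},
], jaw=0.5)

```text
t: 49.35
ee_pos: [584.4, 12.5, 216.2]
orientation: [-2.22, -2.221, 0.002]
ft_force: [1.3, 0.2, -0.0]
width: 65.9
grasp_force: 0.0
```

Request:
arm_command([
  {"linear":[-0.01,-0.01,0],"turn":0},
  {"linear":[-0.02,-0.02,0],"turn":0},
  {"linear":[-0.03,-0.02,0],"turn":0},
  {"linear":[-0.03,-0.02,0],"turn":0},
  {"linear":[-0.03,-0.02,0],"turn":0},
  {"linear":[-0.03,-0.02,0],"turn":0},
  {"linear":[-0.03,-0.01,0],"turn":0},
  {"linear":[-0.02,0,0],"turn":0},
  {"linear":[0,0,0],"turn":0},
  {"linear":[0,0,0],"turn":0},
])

```text
t: 50.35
ee_pos: [464.5, -187.5, 215.3]
orientation: [-2.223, -2.219, 0.0]
ft_force: [0.0, -0.1, -0.2]
width: 65.8
grasp_force: 0.0
```

Run:
```python
from m import *
o=ctrl.get_obs(); print(o['ee_pos'].round(1),o['t'],o['ft_force'].round(1))
d=img('top','t11.png'); f=d['frame']; c=blob(d,(105,150,60),(130,255,255),(220,165,245,185)); print('bluecap',onz(d,[cen(c)],135))
s=img('scene','s11.png')['frame']
cv2.imwrite('pics/f11.png',np.hstack([cv2.resize(f[135:220,175:265],(396,374),interpolation=cv2.INTER_CUBIC),cv2.resize(s[135:235,90:340],(400,374) if 0 else (400,160),interpolation=cv2.INTER_CUBIC) if 0 else cv2.resize(s[135:275,190:340],(400,374),interpolation=cv2.INTER_CUBIC)]))
c=blob(d,(28,60,60),(60,255,255),(370,209,407,245)); print('green', None if c is None else onz(d,[cen(c)],78))
```

```text
[ 464.5 -187.5  215.3] 50.35 [ 0.  -0.1 -0.2]
bluecap [[585.66131058  13.27904707 135.        ]]
green None
```

View pics/f11.png

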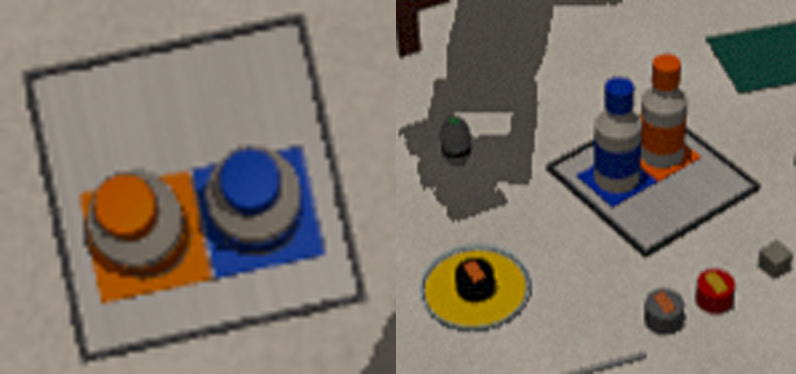

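Both bottles stand upright and centred on their own pads (caps at (126,205) and (250,180) in the crop). The black specimen is in the yellow dish and the objective is where it was, so I'll hand in.

```bash
python3 -c "
from workcell import ctrl
print(ctrl.close_job())"
```

```text
the job is handed in; nothing more can be done
None
```

The job is done and handed in at about 50 s, with the black specimen in the yellow dish, green on the stage's white disc (about 2 mm off centre), and both bottles back upright on their own pads; the arm hid green in the final pictures, so its position comes from an earlier check.

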